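# Put the spare fuse in the battery fuse holder

## Robot

A 6-joint arm with a two-finger parallel gripper is mounted at the origin on the work surface. World frame = base frame: x ahead of the robot, y to its left, z up, the work surface at z = 0. Lengths are in mm, angles in rad, forces in N, time in s.
With the tool pointing down it reaches from about 325 to 750 mm from the base axis. Payload 7.6 kg.
Tool frame: the origin (TCP) lies at the very end of the fingers, on their centre line; the grasp point (between the pads) lies 19 mm behind it; z points along the fingers, y is the line along which they close (so a half turn about z gives the same grasp; the last joint's range is limited). The gripper opens to 85 mm and grips with 20 to 120 N. Pads are 22 mm wide; open, the fingers measure 114 mm over their backs; the gripper's body (76 mm by 85 mm) begins 54 mm behind the grasp point. The pads swing forward as they close: fully open they stand 13 mm farther back than shut.
Start: joints at [1.043, 0.052, 1.401, -0, 1.689, -0.07], TCP at [232.025, 470.967, 231.323] pointing down, gripper open.
Joint ranges: [-2.9, 2.9], [-0.91, 2.17], [0.12, 2.37], [-1.06, 4.2], [0.26, 2.73], [-2.93, 2.93]. Speed limits (rad/s): [2.57, 2.57, 3.01, 3.14, 3.14, 3.14].

## Interface

Orientations are given as a rotation vector (axis times angle).
In Python, from bench import arm, inverse_kinematics, sensors, eyes gives the robot as it stands. Calls block until the motion is done:
- arm.movep(position, orientation): joint-space move of the TCP to a pose.
- arm.move_linear(position, frame=None, feed=150, force_limit=None): straight line of the TCP; frame=None keeps the orientation; feed is the mean speed in mm/s. With force_limit (N) it stops when the force on the tool has changed by that much, and returns True; else False.
- arm.movej(angles): joint-space move.
- arm.open_jaws() and arm.grab(f_grip=None): open the fingers fully, or close them until they stop; f_grip is the grip in N (None keeps the last).
- arm.pause(seconds).
- inverse_kinematics(position, orientation): joint angles nearest the present ones, or None.
- sensors.read_state(): the state.
- eyes.get_image(name): name is "scene" or "top"; returns a dict with "img" (400x640x3 uint8, red, green, blue), "camera_matrix" (3x3 intrinsics, pixels), "position" and "rotation" of the camera in the world. Camera axes: x right, y down, z forward; pixel columns grow to the right and rows downward; lengths in mm; the calibration is good to about 2 mm. A picture is of the moment at which its call begins. There is no depth.
A pose or a line that the arm cannot do raises arm.IKError and nothing moves.
- arm.finish_job(): hands the job in; it is judged then, once.
The state is a dict: "time": time; "joint_pos": joint angles; "qd": joint speeds; "joint_torque": joint torques, N m; "position": TCP position; "ee_rot": TCP orientation; "contact_force": force on the tool from outside, world axes, zero at the start; "wrist_torque": the same for the moment, N m; "grip_width": finger opening in mm; "finger_force": force on a finger pad.
Only numpy, scipy, OpenCV 4.12 (cv2) and the standard library are available. Lean on these libraries where they do the work, as an engineer would, in place of code of your own. Each camera call takes 0.05 s, during which the arm holds its last target. There are 200 camera calls.

## Task

The battery fuse holder is empty: press its red thumb latch so the sprung lid pops open by itself, take the good pale fuse (not the scorched one with the red pin out) and press it fully home between the contact jaws, down on its bed, then swing the lid down and snap it shut so that it stays latched. The ceramic is brittle, so feel your way: never bear harder than about 30 N (3 kg) on the holder, its lid or its latch, nor drive the fuse on its bed harder than that, and leave everything else on the bench where it lies.

Things in the scene. Friction and masses are not known exactly. Their poses are not given: they have to be found in the camera images.
- holder: Teak pad (x -114..82, y +-84, z 0..12 mm) carrying the green ceramic fuse box with flat grey lid. Origin on the bench under the box's middle; x from latch (front) to hinge (back), y left, z up. The box stands on levelling studs h higher than given here; h is 0 to 12 mm, differs each time, is not in the state: find it by touch or sight. A hand pushing on any part harder than 32 N breaks it.
- tab_mark (a point): Point on the pad's top (z 12) straight below the pressing point of the red thumb tab, at (-96,0) mm in holder axes. The tab's ridged top is at z 62+h at rest; tab x -112..-74, 34 mm wide. Press it straight down. It is one rocker with the beak hooked over the lid's front lip (beak x -76..-64, y +-17, up to z 91+h mm).
- latch (a joint): Turn of the latch rocker (rad): 0 at rest, grows as the tab is pressed, hard stop at 0.18 (tab 5.4 mm down at the pressing point). Springs back. The lid is let go at about 0.10 (3 mm, 4 N); full travel takes about 5 N.
- seat_mark (a point): Point on the pad's top (z 12) below the middle of the box, (0,0) mm in holder axes. Box x +-60, y +-50, walls 4, floor z 24+h, rim z 70+h. On the floor a white ceramic bed, top at z 26+h: there the fuse's underside rests when home, its x along the holder's x. More than 32 N of fuse on bed cracks it. Copper terminal studs at both sides below z 46+h.
- lid (a joint): Opening of the lid (rad): 0 shut on the rim (0.002 when latched), 1.75 at its open stop, 10 degrees past upright. A spring always drives it open (3 to 5 N at the front edge), so it stays shut only when latched. Closing: its lip meets the beak at 0.08; from there it takes up to about 13 N, 105 mm from the hinge, till the latch snaps over at about 0.01; hard stop at -0.006.
- hinge_mark (a point): Point on the pad's top (z 12) straight below the lid's hinge axis, (64,0) mm in holder axes. The axis runs along the holder's y at z 73+h. Lid: 124 mm long plus a 7 mm lip, 100 wide, 5 thick, outer face 2.5 mm outside the axis, so its top is at z 75.5+h when shut. Its front edge rises and swings back over the hinge. Press it shut in the middle across, 100 to 110 mm from the hinge.
- fuse: The good fuse, 160 g, standing on the bench: pale cream ceramic block 48 mm long (x), 28 mm wide (y), 40 mm tall blue labels, a steel knife blade at each end (x to +-38, 6 mm thick, z 8..23). Origin: centre of the underside; z up. Grip it across the width. In the box, four sprung jaws (|x| 28..40, |y| < 13, tops z 48+h) take the blades: they meet 12 mm above home, parting takes 9 to 17 N, sliding on 4 to 9 N. Either way round.
- blown_fuse: The blown fuse, same shape, scorched brown, with a red pin standing 8 mm out of its top; origin at the centre of its underside. Leave it.
- bolt_spool: Zinc-plated spool, 52 mm across, 40 mm tall; origin at the centre of its underside. Leave it.
- lug: Copper grounding lug, 84 mm long, 16 mm tall; origin under its middle. Leave it.
- clamp: Red plastic spring clamp lying flat, about 100 mm long, 18 mm tall; origin under its middle. Leave it.
- wrench: Steel wrench, 190 mm long, lying flat; origin under its middle. Leave it.
- grease_jar: Small jar of terminal grease, 56 mm across, 55 mm tall; origin at the centre of its underside. Leave it.
- hydrometer: Hydrometer bulb standing in a round brass frame, 48 mm across, 110 mm tall; origin at the centre of its underside. Leave it.
Not all that is in view belongs to the job. Leave any pink or purple look-alike of the fuse alone.

How it is judged (in metres and radians):
On the way, in this order (a step that is already met when the one before it is completed fails the run):
1. the thumb tab is pressed down (value of joint latch above 0.08 rad), for 0.02 s.
2. the lid has sprung fully open (value of joint lid above 1.6 rad), for 0.2 s.
3. with the lid still open, the good fuse is fully home in the jaws and let go (contact force between fuse and fuse_bed_c0 above 0.2 N and distance between fuse_bed_c0 and fuse below 0.0045 m and horizontal distance between fuse_bed_c0 and fuse below 0.004 m and angle between the x axis of fuse and the x axis of holder, either way round below 0.08 rad and angle between fuse's own z axis and vertical below 0.05 rad and value of joint lid above 1.2 rad and contact force between the fingers and fuse below 0.1 N), for 0.2 s.
At the end, for the whole second after the job is handed in: The lid is shut (within 0.03 rad, 4 mm at its front edge) and held by the latch, the tab back up (within 0.05 rad), and the good fuse lies at rest fully home: standing on the ceramic bed, within 4 mm of its middle, upright within 0.05 rad and in line with the holder within 0.08 rad (value of joint lid below 0.03 rad and value of joint latch below 0.05 rad and contact force between fuse and fuse_bed_c0 above 0.2 N and distance between fuse_bed_c0 and fuse below 0.0045 m and horizontal distance between fuse_bed_c0 and fuse below 0.004 m and angle between the x axis of fuse and the x axis of holder, either way round below 0.08 rad and angle between fuse's own z axis and vertical below 0.05 rad and linear speed of fuse below 0.02 m/s); the robot touches nothing.
It fails at once if the hand or arm pushes on the holder, its lid or its latch with more than 32 N (contact force between any of the fingers, the arm and holder above 32 N or contact force between any of the fingers, the arm and box above 32 N).
It fails at once if the fuse is driven down on its ceramic bed with more than 32 N (contact force between fuse and fuse_bed_c0 above 32 N).
It fails at once if another thing on the bench is moved by more than 20 mm (distance of any of blown_fuse, bolt_spool, lug, clamp, wrench, grease_jar, hydrometer from where it was at the start of the episode above 0.02 m).
It also fails if it takes over 72 s, if anything falls off the work surface, if the arm or the gripper's body presses on something with over 40 N, if the wrist force passes 120 N, or if a joint passes its speed limit or range.

## Working session

There is one attempt and no reset: what is moved stays moved. The work goes in short steps, each a Python script; the robot and the scene stay as the last script left them, time stands still between calls to the robot, and variables do not carry over. Pictures are saved under pics/ and viewed, at most 10 in all, crops included, and the job is handed in when it is done.

```bash
ls; mkdir -p pics; python3 - <<'E'
from bench import arm, sensors, eyes
import cv2,pickle
d={}
for n in("scene","top"):
    r=eyes.get_image(n); d[n]=r; cv2.imwrite(f"pics/{n}0.png",r["img"][:,:,::-1]); print(n,r["camera_matrix"],r["position"],r["rotation"])
pickle.dump(d,open("im0.pkl","wb"))
s=sensors.read_state();print({k:s[k] for k in("time","position","ee_rot","contact_force","grip_width")})
E
```

```text
pics
scene [[483.92447814   0.         332.55439874]
 [  0.         483.92447814 205.3090373 ]
 [  0.           0.           1.        ]] [1622.04198408 -145.08658037  927.72957527] [-1.78547234 -1.53861412  0.73962979]
top [[362.58873187   0.         313.75606877]
 [  0.         362.58873187 200.70656949]
 [  0.           0.           1.        ]] [ 415.98170869   14.73101799 1032.66280499] [-2.13547441  2.18486909 -0.15623396]
{'time': 0.1, 'position': array([231.8674571 , 470.72559498, 230.54728969]), 'ee_rot': array([-7.12709001e-01, -3.05921864e+00,  2.13602758e-03]), 'contact_force': array([-0.7081113 ,  0.36435761,  0.87187229]), 'grip_width': 85.08148635274202}
```

View pics/scene0.png

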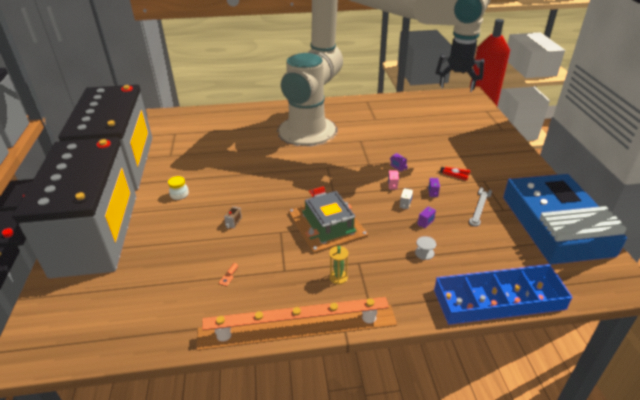

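View pics/top0.png

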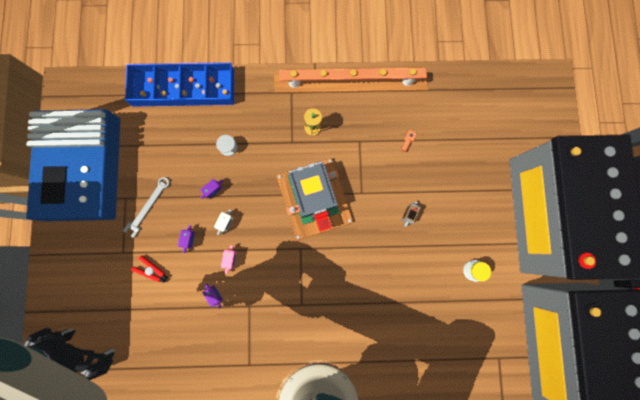

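Top view: the pale block at (224,222), scene (406,199), is the good fuse. Possible mix-ups are the scorched one at (412,212), pink at (229,258), and purple at (210,188), (186,238) and (211,295). The holder is at (315,195) with its red tab at (322,220) facing the robot. Next is one close crop to check.

```bash
cat > util.py <<'E'
import numpy as np, cv2, pickle
from scipy.spatial.transform import Rotation as R
def ray(r,u,v):
    d=R.from_rotvec(r["rotation"]).apply(np.linalg.inv(r["camera_matrix"])@[u,v,1.]); return np.array(r["position"]),d
def onz(r,u,v,z):
    p,d=ray(r,u,v); return p+d*(z-p[2])/d[2]
def proj(r,P):
    q=R.from_rotvec(r["rotation"]).inv().apply(np.atleast_2d(P)-r["position"]); q=q@np.array(r["camera_matrix"]).T; return q[:,:2]/q[:,2:]
E
python3 - <<'E'
from util import *
d=pickle.load(open("im0.pkl","rb"))
def c(n,u,v,w,h): return cv2.resize(d[n]["img"][v:v+h,u:u+w,::-1],(400,300),interpolation=cv2.INTER_CUBIC)
m=np.vstack([np.hstack([c("top",265,150,100,75+15)if 0 else c("top",265,152,112,84),c("top",196,202,56,42)]),np.hstack([c("scene",276,180,100,75),c("scene",380,178,56,42)])])
cv2.imwrite("pics/crop.png",m)
E
```

```text
(no output)
```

View pics/crop.png

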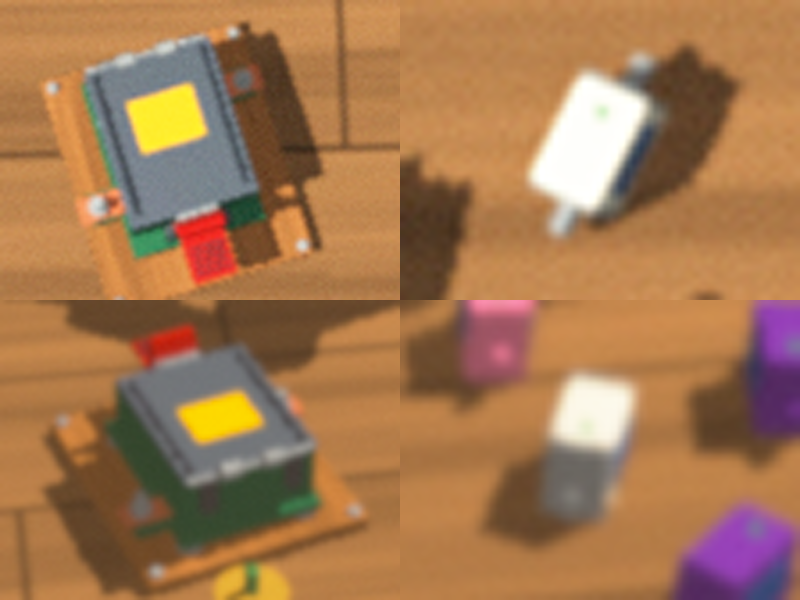

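The crop confirms it: cream top, steel blades, blue label and no red pin, with the long axis tilted. The holder's lid is shut and the red tab faces the robot. Now measuring.

```bash
python3 - <<'E'
from util import *
d=pickle.load(open("im0.pkl","rb"))
def mask(n,box,f):
    u,v,w,h=box; im=d[n]["img"][v:v+h,u:u+w].astype(int); m=f(im[...,0],im[...,1],im[...,2]).astype(np.uint8)
    k,l,s,c=cv2.connectedComponentsWithStats(m); i=1+np.argmax(s[1:,4]); m=(l==i).astype(np.uint8)
    cs,_=cv2.findContours(m,cv2.RETR_EXTERNAL,cv2.CHAIN_APPROX_NONE); ct=max(cs,key=cv2.contourArea)
    return ct.reshape(-1,2)+[u,v], c[i]+[u,v], s[i,4]
B={"top":(265,152,100,90),"scene":(276,180,100,75)}
yel=lambda r,g,b:(r>180)&(g>150)&(b<90)
gry=lambda r,g,b:((abs(r-g)<22)&(b>r-8)&(b-r<40)&(r>55)&(r<160))|yel(r,g,b)
def tri(a,b):
    (p,u),(q,v)=ray(d["top"],*a),ray(d["scene"],*b); s=np.linalg.lstsq(np.c_[u,-v],q-p,rcond=None)[0]
    A,C=p+u*s[0],q+v*s[1]; return (A+C)/2,np.linalg.norm(A-C)
ys=[mask(n,B[n],yel) for n in("top","scene")]; print("label",[y[1:] for y in ys],tri(ys[0][1],ys[1][1]))
for n in("top","scene"):
    ct,c,a=mask(n,B[n],gry); 
    r=cv2.minAreaRect(ct.astype(np.float32)); q=cv2.approxPolyDP(cv2.convexHull(ct.astype(np.int32)),5,True).reshape(-1,2); print(n,a,c,q.tolist())
    for z in(78,82,87):
        W=np.array([onz(d[n],u,v,z)[:2] for u,v in ct]).astype(np.float32); (x,y),(w,h),t=cv2.minAreaRect(W); print(z,x,y,w,h,t)
red=lambda r,g,b:(r>150)&(g<70)&(b<70)
t=[mask(n,B[n],red) for n in("top","scene")];print("red",[y[1:] for y in t],onz(d["top"],*t[0][1],70))
ct,c,a=mask("top",(200,205,45,35),lambda r,g,b:(r>200)&(g>195)&(b>175)); print("fuse",c,a)
W=np.array([onz(d["top"],u,v,40)[:2] for u,v in ct]).astype(np.float32);print(cv2.minAreaRect(W),onz(d["top"],*c,40))
ct,c2,a=mask("scene",(392,185,28,28),lambda r,g,b:(r>200)&(g>190)&(b>165));print(c2,a,onz(d["scene"],*c2,40),tri(c,c2))
E
```

```text
label [(array([311.1259542 , 184.80534351]), np.int32(262)), (array([330.46486486, 208.94054054]), np.int32(185))] (array([583.9978925 ,   6.08830844,  78.94230874]), np.float64(0.20878717734809102))
top 1293 [313.12296984 190.42923434] [[322, 163], [336, 205], [313, 218], [303, 216], [289, 174]]
78 567.4874267578125 0.68328857421875 137.63055419921875 98.21690368652344 16.06186866760254
82 566.8527221679688 0.7421417236328125 137.05392456054688 97.80538177490234 16.06187629699707
87 566.0591430664062 0.8157196044921875 136.33306884765625 97.29096221923828 16.061872482299805
scene 895 [327.83463687 208.41675978] [[335, 192], [352, 216], [321, 227], [306, 201]]
78 582.2109985351562 2.29705810546875 136.07290649414062 101.79142761230469 16.062620162963867
82 587.1058959960938 1.6032257080078125 135.43235778808594 101.31226348876953 16.062644958496094
87 593.2244873046875 0.73602294921875 134.63168334960938 100.71329498291016 16.0626277923584
red [(array([322.41, 220.42]), np.int32(200)), (array([317.22352941, 190.23529412]), np.int32(85))] [488.84215201 -21.91919939  70.        ]
fuse [221.73369565 221.74456522] 184
((490.25518798828125, 253.49136352539062), (28.450698852539062, 55.80168151855469), 63.609893798828125) [493.74315335 252.11413114  40.        ]
[406.76190476 193.32142857] 84 [495.69869996 253.47607301  40.        ] (array([493.99076384, 253.27192783,  38.55536294]), np.float64(1.5981396836577153))
```

```bash
python3 - <<'E'
from util import *
d=pickle.load(open("im0.pkl","rb"))
t=d["top"]; print("axes",proj(t,[[494,252,40],[504,252,40],[494,262,40]]).tolist())
# pad screws
S=8
def up(n,u,v,w,h): return cv2.resize(d[n]["img"][v:v+h,u:u+w],None,fx=S,fy=S,interpolation=cv2.INTER_CUBIC).astype(int)
pts=[]
for (u,v) in [(279.6,176.6),(330.2,161),(349.8,220.6),(298,235.4)]:
    a,b=int(u)-4,int(v)-4; im=up("top",a,b,9,9); w=np.clip(im[...,2]-90,0,None).astype(float); w[w<w.max()*.5]=0
    yy,xx=np.mgrid[:72,:72]; cu=(xx*w).sum()/w.sum(); cv=(yy*w).sum()/w.sum()
    p=[a+(cu+.5)/S-.5,b+(cv+.5)/S-.5]; P=onz(t,*p,14); pts.append(P[:2]); print(np.round(p,2),w.max(),P.round(1))
pts=np.array(pts); c=pts.mean(0); e=(pts[0]+pts[1]-pts[2]-pts[3])/2; f=(pts[0]+pts[3]-pts[1]-pts[2])/2
y1=np.arctan2(e[1],e[0]); y2=np.arctan2(-f[0],f[1]); print("centre",c,"len",np.linalg.norm(e),np.linalg.norm(f),"yaw",y1,y2)
yaw=(y1+y2)/2; o=c+16*np.array([np.cos(yaw),np.sin(yaw)]); print("origin",o)
ey=np.array([np.cos(yaw),np.sin(yaw)]);en=np.array([-ey[1],ey[0]])
for P in([584,6.1],):print("label in holder",(P-o)@ey,(P-o)@en)
# fuse
for n,(u,v,w,h) in(("top",(205,205,36,36)),("scene",(392,183,28,24))):
    im=up(n,u,v,w,h); m=((im.min(2)>170)).astype(np.uint8); m=cv2.morphologyEx(m,cv2.MORPH_OPEN,np.ones((49,49) if n=="top" else(25,25),np.uint8) if 0 else cv2.getStructuringElement(cv2.MORPH_ELLIPSE,(51,51)))
    cs,_=cv2.findContours(m,cv2.RETR_EXTERNAL,cv2.CHAIN_APPROX_NONE); ct=max(cs,key=cv2.contourArea).reshape(-1,2)
    W=np.array([onz(d[n],u+(x+.5)/S-.5,v+(y+.5)/S-.5,40)[:2] for x,y in ct]).astype(np.float32); print(n,cv2.minAreaRect(W))
E
```

```text
axes [[221.77649421955306, 221.6497191495515], [221.81052383166366, 217.99892304620022], [218.10279454393276, 221.73298439272165]]
[279.04 176.23] 111.0 [622.2  96.4  14. ]
[329.65 160.55] 111.0 [665.1 -49.5  14. ]
[349.16 220.23] 122.0 [491.9 -99.4  14. ]
[297.66 236.6 ] 121.0 [449.4  46.4  14. ]
centre [557.14322684  -1.54073731] len 180.103764713319 151.97191197960055 yaw 0.28130312133823093 0.2846757605092115
origin [572.50682678   2.92690153]
label in holder 11.922048333695423 -0.16232073378719208
top ((494.15057373046875, 251.93060302734375), (29.675888061523438, 49.956939697265625), 63.81940841674805)
scene ((495.6824951171875, 253.18756103515625), (29.498628616333008, 47.17861557006836), 64.64865112304688)
```

Holder origin is (572.5, 2.9) with yaw 0.283; the pad screws measure 180 x 152, which fits the 196 x 168 pad. Rough h is 3.4. The fuse is at (494.3, 252.1) with its long axis at 153.8°. I'll touch the lid to get h, then press the tab.

```bash
cat >> util.py <<'E'
from bench import arm, inverse_kinematics, sensors, eyes
O=np.array([572.5,2.9]); YAW=0.282
def H(x,y,z):
    c,s=np.cos(YAW),np.sin(YAW); return [O[0]+c*x-s*y,O[1]+s*x+c*y,z]
def down(a): return (R.from_euler("z",a)*R.from_euler("x",np.pi)).as_rotvec()
def st(tag=""):
    s=sensors.read_state(); print(tag,"t%.2f"%s["time"],"p",np.round(s["position"],1),"F",np.round(s["contact_force"],1),"w%.1f"%s["grip_width"],"ff",np.round(s["finger_force"],1)); return s
E
python3 - <<'E'
from util import *
for a in (YAW,YAW+np.pi):
    print(inverse_kinematics(H(10,0,110),down(a)),inverse_kinematics(H(0,0,90),down(a)),inverse_kinematics(H(60,0,200),down(a)))
arm.grab(60); st("shut")
arm.movep(H(10,0,105),down(YAW)); st()
print(arm.move_linear(H(10,0,72),feed=20,force_limit=5)); st("lid")
arm.move_linear(H(10,0,105))
arm.move_linear(H(-100,0,105)); st("above tab")
E
```

```text
[-5.36679878e-02  2.80895029e-01  1.38961928e+00 -4.44089210e-16
  1.47107834e+00  1.23512834e+00] [-5.94325720e-02  2.73562516e-01  1.44012728e+00 -4.44089210e-16
  1.42790286e+00  1.22936375e+00] [-2.74751887e-02  3.62032764e-01  1.10855339e+00 -4.44089210e-16
  1.67100650e+00  1.26132114e+00]
[-0.05366799  0.28089503  1.38961928  0.          1.47107834 -1.90646431] [-0.05943257  0.27356252  1.44012728  0.          1.42790286 -1.9122289 ] [-0.02747519  0.36203276  1.10855339  0.          1.6710065  -1.88027152]
shut t0.87 p [232.  471.  231.3] F [-0.4 -0.5 -0.3] w-0.1 ff 0.0
 t3.00 p [582.2   6.5 105.3] F [0.7 0.4 0.1] w-0.2 ff 0.0
True
lid t4.22 p [582.1   5.7  78.5] F [-1.6 -0.7  2.4] w-0.1 ff 1.5
above tab t5.44 p [476.8 -24.8 104.8] F [ 0.4  0.8 -0.4] w0.2 ff 0.0
```

h ≈ 3.2, which agrees with sight. Now the tab.

```bash
python3 - <<'E'
from util import *
arm.move_linear(H(-100,0,68))
print(arm.move_linear(H(-100,0,58.5),feed=15,force_limit=9)); st("tab")
arm.pause(0.1)
arm.move_linear(H(-105,0,140)); arm.open_jaws(); st("up")
r=eyes.get_image("scene"); r2=eyes.get_image("top"); pickle.dump({"scene":r,"top":r2},open("im1.pkl","wb"))
cv2.imwrite("pics/s1.png",np.hstack([cv2.resize(r["img"][130:250,240:400,::-1],(400,300)),cv2.resize(r2["img"][130:250,240:400,::-1],(400,300))]))
E
```

```text
True
tab t6.44 p [476.7 -25.1  59.9] F [-0.9 -0.4  6.2] w0.0 ff 2.7
up t8.02 p [471.7 -26.3 140. ] F [ 0.4 -0.1  0.3] w85.4 ff 0.0
```

View pics/s1.png

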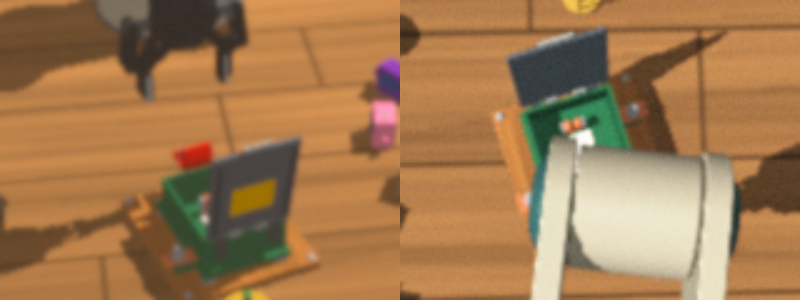

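The lid stands fully open and the box is empty with its white bed. Now grasping the fuse high, since fully opened fingers (114 mm) won't fit inside the 92 mm box.

```bash
python3 - <<'E'
from util import *
a=np.deg2rad(153.8)
arm.movep([494.3,252.1,90],down(a)); arm.move_linear([494.3,252.1,30]); st("at")
arm.grab(70); st("grip")
arm.move_linear([494.3,252.1,130]); st("lift")
arm.movep(H(-10,0,140),down(YAW+np.pi)); st("over")
r=eyes.get_image("scene"); r2=eyes.get_image("top"); pickle.dump({"scene":r,"top":r2},open("im2.pkl","wb"))
cv2.imwrite("pics/s2.png",np.hstack([cv2.resize(r["img"][130:250,240:400,::-1],(400,300),interpolation=2),cv2.resize(r2["img"][130:250,240:400,::-1],(400,300))]))
E
```

```text
at t10.30 p [494.7 252.   30.6] F [-0.1 -0.2  1.1] w85.4 ff 0.0
grip t10.88 p [494.8 252.4  30.9] F [ 0.1 -0.   5.3] w26.1 ff 69.7
lift t11.69 p [493.6 251.8 128.5] F [ 0.1 -0.5 -2.2] w25.5 ff 69.0
over t12.81 p [562.6   0.8 139.3] F [ 0.3  0.6 -1.5] w25.6 ff 69.0
```

View pics/s2.png

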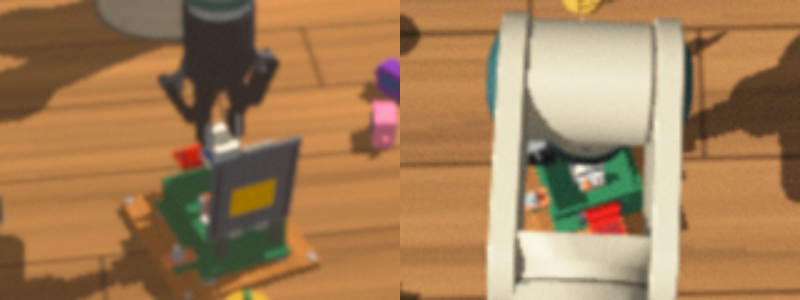

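The fuse hangs straight in the fingers over the box, with the scene view showing it behind the open lid. Lowering onto the jaws step by step.

```bash
python3 - <<'E'
from util import *
arm.move_linear(H(0,0,100)); st("pre"); hit=arm.move_linear(H(0,0,76),feed=50,force_limit=6); print(hit); st("76")
if not hit:
    for z in np.arange(75,67.4,-1):
        if arm.move_linear(H(0,0,z),feed=15,force_limit=14): print("stop");
        s=st(z)
        if s["contact_force"][2]>22: break
E
```

```text
pre t13.33 p [572.2   3.3  99.7] F [ 0.5 -0.8 -1.5] w26.1 ff 69.0
False
76 t13.97 p [572.5   2.9  76. ] F [-0.4 -0.5 -2.3] w25.8 ff 69.0
75.0 t14.22 p [572.6   2.9  75.2] F [ 0.4  0.5 -2.6] w25.7 ff 69.0
74.0 t14.47 p [572.5   2.9  73.9] F [ 0.7 -0.1 -1.2] w25.8 ff 69.0
73.0 t14.72 p [572.4   2.9  72.9] F [ 0.7  0.5 -2.4] w25.9 ff 69.0
72.0 t14.97 p [572.4   2.9  71.9] F [-0.7  0.4 -1.3] w25.6 ff 69.0
71.0 t15.22 p [572.5   2.9  71. ] F [ 0.2 -0.6 -2. ] w26.0 ff 69.0
70.0 t15.47 p [572.7   2.7  70.3] F [-0.1 -1.3  0.9] w25.9 ff 69.3
69.0 t15.72 p [572.9   2.7  69.8] F [-2.  -1.2  4.9] w25.8 ff 69.8
68.0 t15.97 p [573.1   2.9  69.2] F [-1.5 -1.2  7.8] w26.0 ff 70.1
```

Contact at about 70.6. Pushing on until the jaws part, with lateral force staying small.

```bash
python3 - <<'E'
from util import *
for z in np.arange(67.2,60,-.6):
    arm.move_linear(H(0,0,z),feed=15,force_limit=12)
    s=st("%.1f"%z)
    if s["contact_force"][2]>23 or s["position"][2]<66.8: break
E
```

```text
67.2 t16.22 p [573.2   2.9  68.6] F [-1.8  0.2  6.9] w25.8 ff 70.1
66.6 t16.47 p [573.3   2.9  68. ] F [-1.1 -0.1  7. ] w25.9 ff 70.1
66.0 t16.72 p [573.3   2.9  67.3] F [-0.4 -0.5  6.6] w26.2 ff 70.0
65.4 t16.97 p [573.4   3.   66.5] F [ 0.5 -0.2  5.2] w26.2 ff 69.9
```

```bash
python3 - <<'E'
from util import *
arm.move_linear(H(0,0,67.2),feed=15); st("unload")
arm.open_jaws(); st("open")
arm.move_linear(H(0,0,115)); st("up"); arm.grab(30); 
arm.move_linear(H(0,0,88)); st("shut")
print(arm.move_linear(H(0,0,66),feed=20,force_limit=5)); st("touch")
E
```

```text
unload t17.23 p [572.9   3.   67.2] F [ 4.3 -0.7 -0.8] w25.8 ff 69.7
open t17.84 p [572.5   2.9  67.2] F [-0.2 -0.4  0.1] w85.1 ff 0.0
up t18.31 p [572.5   2.9 114.8] F [-0.2 -0.2 -0.4] w85.4 ff 0.0
shut t19.41 p [571.9   2.9  87.2] F [ 0.3  0.6 -0.1] w0.1 ff 0.0
True
touch t20.09 p [572.3   3.   75.2] F [ 0.7  0.1 -0.1] w0.2 ff 0.2
```

```bash
python3 - <<'E'
from util import *
for z in np.arange(74.8,60,-.6):
    h=arm.move_linear(H(0,0,z),feed=12,force_limit=10)
    s=st("%.1f"%z)
    if s["contact_force"][2]>19 or h: break
E
```

```text
74.8 t20.34 p [572.5   2.9  75. ] F [-0.4  0.5  3.9] w0.1 ff 1.3
74.2 t20.59 p [572.7   2.9  74.6] F [-1.1  0.4  4.2] w-0.4 ff 2.4
73.6 t20.84 p [572.7   2.9  73.9] F [-1.3 -0.1  5.1] w0.3 ff 2.5
73.0 t21.09 p [572.7   2.9  73.2] F [-1.2  0.7  4.9] w-0.2 ff 2.4
72.4 t21.34 p [572.6   2.9  72.5] F [-0.8 -0.6  4.2] w0.1 ff 2.3
71.8 t21.59 p [572.6   2.9  71.8] F [-0.   0.6  4.5] w-0.3 ff 2.2
71.2 t21.84 p [572.5   2.9  71.2] F [0.3 0.9 4. ] w0.3 ff 2.2
70.6 t22.09 p [572.5   2.9  70.6] F [-0.7  1.   3.8] w0.1 ff 2.2
70.0 t22.34 p [572.5   2.9  70. ] F [0.7 0.7 5. ] w-0.1 ff 2.3
69.4 t22.59 p [572.6   2.9  69.5] F [ 0.1 -0.1  5.2] w0.0 ff 2.4
68.8 t22.84 p [572.6   2.9  68.8] F [1.4 0.6 4.6] w-0.4 ff 2.3
68.2 t23.09 p [572.6   2.9  68.7] F [-1.   1.3  7.4] w0.3 ff 3.6
67.6 t23.34 p [572.7   2.9  68.6] F [-2.7  0.4  9.7] w0.3 ff 5.1
67.0 t23.59 p [572.7   3.   68.5] F [-4.1  1.2 13. ] w-0.0 ff 6.7
66.4 t23.84 p [572.8   2.9  68.4] F [-6.   1.  15.8] w0.1 ff 8.1
65.8 t24.09 p [572.9   2.9  68.4] F [-7.4  0.5 18.5] w0.1 ff 9.5
65.2 t24.34 p [572.9   2.9  68.3] F [-8.3  0.6 22. ] w0.1 ff 11.0
```

It hits a firm stop with the top at 68.7 (h ≈ 2.7), so it's home. I'll back off and look from above for centring.

```bash
python3 - <<'E'
from util import *
arm.move_linear(H(0,0,69),feed=30); arm.move_linear(H(0,0,120)); st()
arm.movep([420,230,230],down(YAW+np.pi)); st()
r=eyes.get_image("scene"); r2=eyes.get_image("top"); pickle.dump({"scene":r,"top":r2},open("im3.pkl","wb"))
cv2.imwrite("pics/s3.png",np.hstack([cv2.resize(r["img"][150:240,270:390,::-1],(400,300),interpolation=2),cv2.resize(r2["img"][150:228,270:374,::-1],(400,300),interpolation=2)]))
print(proj(r2,[H(0,0,69),H(24,14,69),H(24,-14,69),H(-24,-14,69),H(-24,14,69)]))
S=8;u,v,w,h=297,172,40,40;im=cv2.resize(r2["img"][v:v+h,u:u+w],None,fx=S,fy=S,interpolation=2)
m=(im.min(2)>165).astype(np.uint8);m=cv2.morphologyEx(m,cv2.MORPH_OPEN,cv2.getStructuringElement(2,(51,51)))
cs,_=cv2.findContours(m,0,1)
for c in cs:
    W=np.array([onz(r2,u+(x+.5)/S-.5,v+(y+.5)/S-.5,69)[:2] for x,y in c.reshape(-1,2)]).astype(np.float32);q=cv2.minAreaRect(W);e=np.array(q[0])-O;print(q,np.cos(YAW)*e[0]+np.sin(YAW)*e[1],-np.sin(YAW)*e[0]+np.cos(YAW)*e[1])
E
```

```text
t25.11 p [572.1   2.9 118.9] F [ 0.4  0.2 -0.3] w-0.1 ff 0.0
 t26.24 p [420.3 229.3 229. ] F [-0.2 -1.  -0.5] w-0.5 ff 0.0
[[312.34972161 189.62804695]
 [304.72656046 182.77667554]
 [314.62336648 179.72612254]
 [320.00704551 196.51012238]
 [310.05920652 199.60344265]]
((573.8336791992188, 4.010637283325195), (50.11861801147461, 31.271615982055664), 16.111494064331055) 1.5900649842943 0.6956354844758169
```

View pics/s3.png

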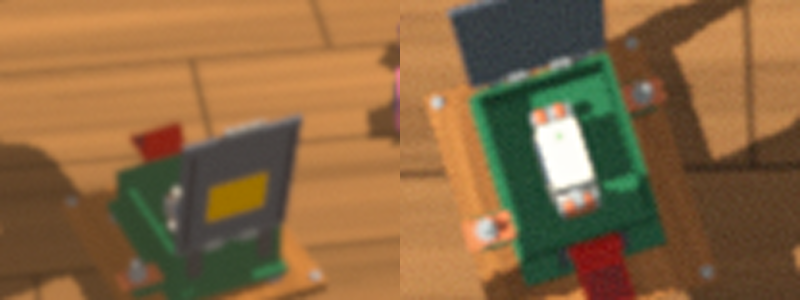

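The fuse sits square between the copper jaws, lid still open, offset about 1.6 mm. I'll swing the lid shut by following its arc from behind with shut fingers.

```bash
cat >> util.py <<'E'
h0=2.9; E_=11.
def arcp(th,r=114,c=0): # tool centre so that its front lower edge lies on the lid's outer face at r, clearance c
    s,k=np.sin(th),np.cos(th); return H(64-r*k+(2.5+c)*s+E_,0,73+h0+r*s+(2.5+c)*k)
E
python3 - <<'E'
from util import *
o=down(YAW+np.pi)
ths=np.r_[np.arange(1.7,.2,-.15),.17]
P0=arcp(1.75,c=14); top=[P0[0],P0[1],270]
ok=[inverse_kinematics(p,o) is not None for p in [top,P0]+[arcp(t) for t in ths]]; print(ok,P0)
if all(ok):
    arm.movep(top,o); st("top"); arm.move_linear(P0,force_limit=6); st("behind")
    for t in ths:
        hit=arm.move_linear(arcp(t),feed=70,force_limit=12); s=st("%.2f"%t)
        if hit: print("HIT"); break
E
```

```text
[True, True, True, True, True, True, True, True, True, True, True, True, True] [np.float64(679.649453470761), np.float64(33.94344141461376), np.float64(185.1333380254122)]
top t27.58 p [679.4  34.8 270.2] F [-0.4 -0.3  0.3] w0.1 ff 0.0
behind t28.30 p [680.   34.4 186.8] F [0.  0.4 0.1] w0.3 ff 0.0
1.70 t28.73 p [661.7  28.7 190.3] F [3.  1.2 2.6] w0.1 ff 1.3
1.55 t29.12 p [644.9  23.9 190.3] F [2.6 2.6 1.9] w-0.1 ff 1.2
1.40 t29.52 p [628.5  19.1 188.6] F [2.1 0.6 0.2] w-0.0 ff 1.4
1.25 t29.91 p [612.5  14.5 185. ] F [2.7 0.4 1.6] w-0.3 ff 1.5
1.10 t30.30 p [597.2  10.  178.9] F [2.5 0.5 2.5] w-0.0 ff 1.6
0.95 t30.69 p [583.    5.9 170.4] F [ 1.3 -0.   4.1] w-0.2 ff 1.7
0.80 t31.08 p [570.2   2.1 159.6] F [1.6 0.1 3.8] w0.1 ff 1.7
0.65 t31.48 p [559.1  -1.1 147.2] F [ 0.7 -0.6  4.1] w0.0 ff 1.9
0.50 t31.87 p [550.   -3.8 133.1] F [ 2.  -0.9  3.5] w-0.0 ff 2.0
0.35 t32.26 p [542.9  -5.8 117.8] F [1.7 0.4 4.3] w-0.1 ff 2.1
0.17 t32.70 p [537.2  -7.3  98.2] F [0.2 0.2 4.9] w-0.2 ff 2.2
```

The lid is following with steady spring force. Now the latch.

```bash
python3 - <<'E'
from util import *
arm.move_linear(H(-41,0,90),feed=30,force_limit=12); st()
for z in np.arange(89,70,-.7):
    hit=arm.move_linear(H(-41,0,z),feed=12,force_limit=9); s=st("%.1f"%z)
    if s["contact_force"][2]>21 or hit: print("STOP",hit); break
E
```

```text
t33.14 p [533.1  -8.4  90.1] F [3.2 1.7 4.9] w0.2 ff 2.2
89.0 t33.39 p [533.   -8.5  88.9] F [2.9 0.9 3.9] w-0.3 ff 2.2
88.3 t33.64 p [533.   -8.5  88.2] F [1.4 0.5 4.6] w-0.1 ff 2.3
87.6 t33.89 p [532.9  -8.5  87.5] F [0.3 0.7 4.3] w-0.1 ff 2.3
86.9 t34.14 p [532.9  -8.5  86.7] F [-0.5  0.6  3.3] w0.2 ff 2.3
86.2 t34.39 p [532.9  -8.5  86.4] F [-2.   0.4  5.9] w-0.1 ff 3.2
85.5 t34.64 p [532.9  -8.5  85.9] F [-2.9  1.1  8.1] w-0.4 ff 4.0
84.8 t34.89 p [532.9  -8.6  85.4] F [-3.   0.2  8.8] w-0.2 ff 4.5
84.1 t35.14 p [532.9  -8.6  84.8] F [-4.5  1.1 11.1] w-0.4 ff 5.0
83.4 t35.39 p [532.8  -8.6  84.2] F [-4.2  1.1 11.2] w-0.1 ff 5.3
82.7 t35.64 p [532.8  -8.6  83.6] F [-5.1  0.1 12.9] w0.1 ff 5.9
82.0 t35.89 p [532.7  -8.7  83. ] F [-6.4  1.  11.8] w-0.2 ff 6.1
81.3 t36.14 p [532.6  -8.6  81.6] F [-4.1  0.6  9. ] w-0.3 ff 4.4
80.6 t36.39 p [532.6  -8.7  80.9] F [-4.3  1.2  9.2] w-0.0 ff 4.4
79.9 t36.64 p [532.5  -8.6  79.7] F [-3.4 -0.3  6.2] w-0.2 ff 2.6
79.2 t36.89 p [532.5  -8.6  78.6] F [-2.4 -0.5  2. ] w-0.1 ff 1.3
78.5 t37.14 p [532.8  -8.6  78.4] F [-4.5  0.2  4.4] w0.0 ff 2.6
77.8 t37.39 p [532.9  -8.6  77.9] F [-4.1  0.   6. ] w-0.1 ff 2.7
77.1 t37.64 p [533.   -8.6  77.6] F [-5.4 -0.5  7.6] w0.4 ff 4.0
76.4 t37.89 p [533.   -8.6  77.5] F [-7.4  0.2 11.7] w0.1 ff 6.0
75.7 t38.14 p [533.   -8.6  77.4] F [-9.3  0.1 15.7] w0.3 ff 8.0
75.0 t38.39 p [533.1  -8.6  77.4] F [-12.2  -0.2  20.2] w-0.1 ff 9.9
74.3 t38.64 p [533.1  -8.7  77.3] F [-14.4  -0.9  24. ] w-0.1 ff 11.9
STOP False
```

It snapped over and hit the hard stop. Now retreating slowly and checking that it stays shut.

```bash
python3 - <<'E'
from util import *
arm.move_linear(H(-41,0,79),feed=15); s=st("off"); arm.move_linear(H(-41,0,140)); arm.movep([420,230,230],down(YAW+np.pi)); arm.pause(.5); st()
r=eyes.get_image("scene"); r2=eyes.get_image("top")
cv2.imwrite("pics/s4.png",np.hstack([cv2.resize(r["img"][150:240,270:390,::-1],(400,300),interpolation=2),cv2.resize(r2["img"][150:228,270:374,::-1],(400,300),interpolation=2)]))
im=r2["img"].astype(int);m=(im[...,0]>180)&(im[...,1]>150)&(im[...,2]<90);m[:150]=0;m[230:]=0;m[:,:265]=0;m[:,370:]=0;v,u=np.nonzero(m);print(u.mean(),v.mean(),len(u))
E
```

```text
off t39.11 p [533.2  -8.5  78.7] F [0.5 0.1 1.5] w-0.0 ff 0.6
 t41.25 p [420.1 229.9 230. ] F [ 0.7  0.7 -0.6] w0.1 ff 0.0
311.0823970037453 184.7078651685393 267
```

View pics/s4.png

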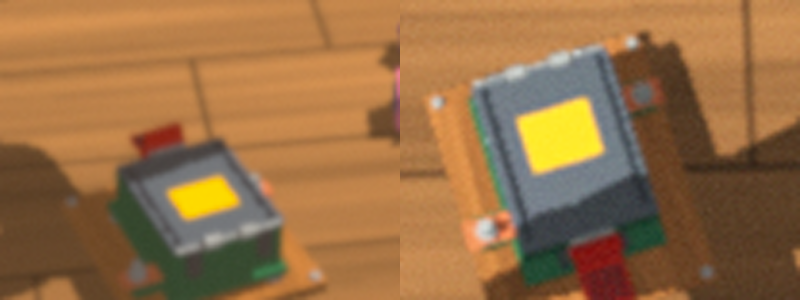

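The lid is shut and stays latched. Its label is back at (311.1,184.7), the same pixel as at the start.

```bash
python3 -c "
from bench import arm
print(arm.finish_job())"
```

```text
the job is handed in; nothing more can be done
None
```

I handed the job in at about 41 s: the good fuse is pressed home on its bed (about 1.6 mm off centre by the camera), the lid is snapped shut and stayed latched, and the highest force I read was about 28 N, but the judge gave no verdict back.

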